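# Load a gilding sample in the changer and click it round to the reader

## Robot

A 6-joint arm with a two-finger parallel gripper is mounted at the origin on the work surface. World frame = base frame: x ahead of the robot, y to its left, z up, the work surface at z = 0. Lengths are in m, angles in degrees, forces in N, time in s.
With the tool pointing down it reaches from about 0.35 to 0.875 m from the base axis. Payload 4.2 kg.
Tool frame: the origin (TCP) lies midway between the tips of the shut fingers; the grasp point (between the pads) lies 19 mm behind it; y points along the fingers, z is the direction in which the jaws open and shut, and the axes are right-handed (so a half turn about y gives the same grasp; the last joint's range is limited). The gripper opens to 87 mm and grips with 3 to 60 N. Pads are 19 mm wide; open, the fingers measure 117 mm over their backs; the gripper's body (75 mm by 190 mm) begins 51 mm behind the grasp point.
Start: joints at [-56.688, 22.042, 0.453, 0, -68.411, -14.817], TCP at [0.198, -0.593, 0.223] pointing down, gripper open.
Joint ranges: [-179.83, 179.83], [-69.29, 118.12], [-61.27, 80.66], [-181.25, 117.63], [-171.15, -9.14], [-177.46, 177.46]. Speed limits (degrees/s): [159.86, 159.86, 180, 180, 180, 180].

## Interface

Orientations are given as [roll, pitch, yaw] about the fixed x, y, z axes, in that order (R = Rz(yaw) Ry(pitch) Rx(roll)).
In Python, from workcell import env gives the robot as it stands. The module is installed in compiled form; this text tells all that it offers. Calls block until the motion is done:
- env.goto(position, orientation): joint-space move of the TCP to a pose.
- env.move_straight(position, rotation=None, rate=0.15, force_limit=None): straight line of the TCP; rotation=None keeps the orientation; rate is the mean speed in m/s. With force_limit (N) it stops when the force on the tool has changed by that much, and returns True; else False.
- env.set_joints(angles): joint-space move.
- env.gripper_to(opening, grasp_force=None): opening from 0.0 (shut) to 1.0 (fully open); grasp_force is the grip in N (None keeps the last); returns when the fingers have stopped.
- env.dwell(seconds).
- env.inverse_kinematics(position, orientation): joint angles nearest the present ones, or None.
- env.read_state(): the state.
- env.grab_frame(name): name is "scene" or "top" or "wrist"; returns a dict with "image" (400x640x3 uint8, blue, green, red), "fx", "fy", "cx", "cy" (pixels), "position" and "orientation" of the camera in the world. Camera axes: x right, y up, looking along -z (the intrinsics and any distortion apply to the point x, -y, -z); pixel columns grow to the right and rows downward; lengths in m; the calibration is good to about 2 mm. A picture is of the moment at which its call begins. There is no depth.
A pose or a line that the arm cannot do raises env.Unreachable and nothing moves.
- env.close_job(): hands the job in, once; it reports no verdict.
Trained networks look in a picture, given as the dict that the camera call returned (one of the last four; its "shot" number tells which), for a name from the list of things; names that differ only in an ending like _2 or _b are one class to them, and where a whole thing is asked for, a point or a joint stands for the part that bears it (a point fixed in the world has none). Each returns a list of dicts, best first, with "score" (0 to 1); they miss things now and then, are a little off and sometimes report something else, mostly with a low value. They report only what shows in the picture. A call takes as long as a camera call. They do not tell look-alikes from the thing itself.
- env.search_frame(picture, thing): "xyz" ([x, y, z] in m, in world coordinates, good to about 4 mm: the middle of the surface that is visible of it).
- env.trace(picture, thing): "mask" (400x640 bool, what is visible of it).
The state is a dict: "clock": time; "joint_positions": joint angles; "qvel": joint speeds; "joint_torque": joint torques, N m; "position": TCP position; "tool_rot": TCP orientation; "force": force on the tool from outside, world axes, zero at the start; "wrist_torque": the same for the moment, N m; "opening": opening from 0.0 (shut) to 1.0 (fully open).
Only numpy, scipy, OpenCV 4.12 (cv2) and the standard library are available. Lean on these libraries where they do the work, as an engineer would, in place of code of your own. Each camera call takes 0.05 s, during which the arm holds its last target.

## Task

In this gilding workshop, take the small plain round gilded stub that stands loose on the bench and lower it, upright and without dropping it, into the empty cup at the arrow on the front of the sample changer, and let go. Then turn the changer's wheel by its central handle one click anticlockwise (seen from above), no more, so that the stub stands in front of the reader.

Things in the scene. Friction and masses are not known exactly. Their poses are not given: they have to be found in the camera images.
- sample: the loose stub: a plain upright gilded cylinder, 40 mm across, 60 mm tall, about 55 g, on the bench at the robot's left. Origin: centre of its underside. Gilded bystanders near it: a square block (44 mm wide, 50 tall), a pointed finial (48 wide, 85 tall), a flat rosette (66 wide, 26 tall). Two like stubs already sit in the wheel's cups and stay there.
- pocket (a point): centre of the inner floor, 64 mm above the bench, of the empty cup at the dark arrow on the base, on the robot's side: a ring 54 mm inside, 60 outside, 24 deep. Turns with the wheel: a grey disc 256 mm across with six cups 95 mm from its axis, 60 degrees apart; the next two anticlockwise hold stubs (tops 124 mm above the bench). The reader is a white box, 120 mm high, outside the wheel.
- handle (a point): point on the wheel's vertical axis, 136 mm above the bench, inside the central handle: an upright black bar 14 mm thick, 60 mm long, its top 151 mm and its underside 105 mm above the bench, standing on a round hub 40 mm across. The point's x runs along the bar (-x points to the cup to load), y across its thickness, z up; it turns with the wheel.
- wheel (a joint): angle of the wheel in rad, 0 at the start, growing anticlockwise seen from above. It can turn all the way round but rests in a detent every 1.047 rad (60 degrees): it resists with up to about 0.3 N m and some drag until 0.52 rad, then draws itself on slowly to the next rest. One click is 1.047 rad.
Not all that is in view belongs to the job. What is shaped like the sample but white is not meant.

How it is judged (in metres and radians):
On the way, in this order (a step that is already met when the one before it is completed fails the run):
1. the stub, still held by the fingers, has its foot inside the cup (below the rim) (contact force between the fingers and sample above 0.2 N and horizontal distance between sample and pocket below 0.015 m and z of sample in the frame of pocket below 0.022 m and angle between sample's own z axis and vertical below 0.35 rad), for 0.05 s.
2. the stub stands released in the cup, with the wheel still at its first rest (contact force between the fingers and sample below 0.05 N and horizontal distance between sample and pocket below 0.015 m and z of sample in the frame of pocket below 0.005 m and angle between sample's own z axis and vertical below 0.17 rad and value of joint wheel between -0.25 and 0.25 rad), for 0.2 s.
At the end, for the whole second after the job is handed in: The stub stands upright (within 10 degrees) on the floor of its cup (within 5 mm in height, within 15 mm of the cup's centre), and the wheel rests one click anticlockwise of its start (60 degrees, within 10), all at rest (horizontal distance between sample and pocket below 0.015 m and z of sample in the frame of pocket between -0.005 and 0.005 m and angle between sample's own z axis and vertical below 0.17 rad and value of joint wheel between 0.87 and 1.22 rad and velocity of joint wheel between -0.05 and 0.05 rad/s and linear speed of sample below 0.02 m/s); the robot touches nothing.
It fails at once if the wheel is turned more than one and a half clicks anticlockwise (value of joint wheel above 1.6 rad).
It fails at once if the wheel is turned clockwise by half a click or more (value of joint wheel below -0.52 rad).
It also fails if it takes over 51 s, if anything falls off the work surface, if the arm or the gripper's body presses on something with over 40 N, if the wrist force passes 120 N, or if a joint passes its speed limit or range.

## Working session

There is one attempt and no reset: what is moved stays moved. The work goes in short steps, each a Python script; the robot and the scene stay as the last script left them, time stands still between calls to the robot, and variables do not carry over. Pictures are saved under pics/ and viewed, and the job is handed in when it is done.

```bash
mkdir -p pics; python3 - <<'E'
from workcell import env
import cv2
s=env.read_state();print(s["clock"],s["position"],s["tool_rot"],s["opening"])
for n in("scene","top"):
    f=env.grab_frame(n);cv2.imwrite(f"pics/{n}0.png",f["image"])
    print(n,{k:v for k,v in f.items() if k!="image"})
    for t in("sample","pocket","handle"):
        for d in env.search_frame(f,t): print(t,round(d["score"],2),[round(float(v),4) for v in d["xyz"]])
print(env.read_state()["clock"])
E
```

```text
0.0 [ 0.19809382 -0.59211092  0.22143264] [-8.98706707e+01  6.93395236e-03  1.84875292e+01] 0.9997087032570808
scene {'fx': 436.5034494232949, 'fy': 436.5034494232949, 'cx': 322.89862754755563, 'cy': 196.7485237732329, 'position': array([ 1.00060191, -0.03412873,  0.82086867]), 'orientation': array([36.53199921,  0.44669975, 71.87595955]), 'shot': 1}
sample 0.9 [0.3753, 0.2734, 0.0455]
sample 0.85 [0.37, 0.3884, 0.0432]
sample 0.79 [0.4641, 0.3126, 0.0491]
pocket 0.65 [0.5991, -0.0569, 0.0609]
handle 0.77 [0.5994, -0.0631, 0.0592]
top {'fx': 490.23635678539, 'fy': 490.23635678539, 'cx': 320.01091096867236, 'cy': 210.13637232811348, 'position': array([0.26961867, 0.13613316, 1.2732559 ]), 'orientation': array([ 11.36973401,  -0.68508962, -91.39982793]), 'shot': 2}
sample 0.73 [0.4495, 0.3106, 0.0603]
sample 0.65 [0.3583, 0.3893, 0.0558]
sample 0.57 [0.3656, 0.2768, 0.0585]
sample 0.54 [0.57, 0.3813, 0.0573]
pocket 0.89 [0.5771, -0.052, 0.064]
handle 0.94 [0.5783, -0.0503, 0.0656]
0.4
```

View pics/scene0.png

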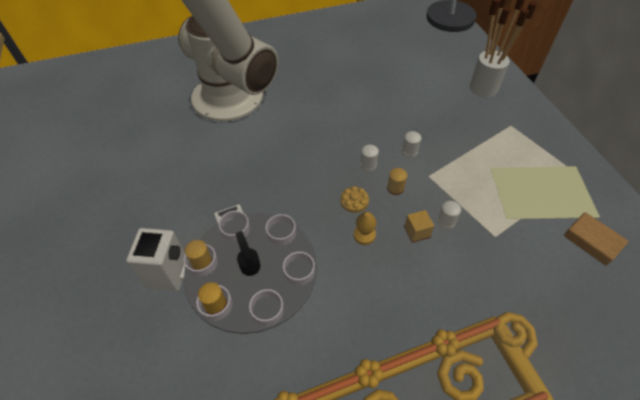

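View pics/top0.png

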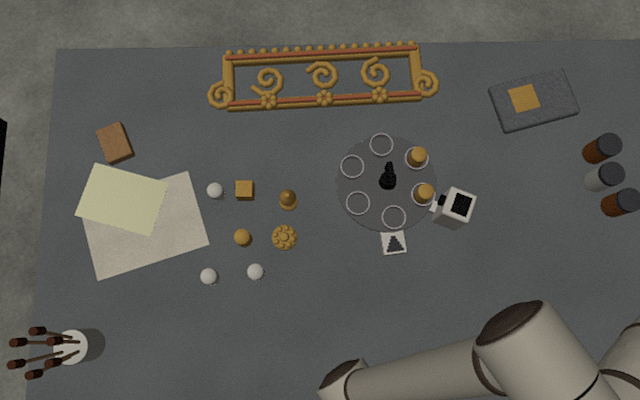

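Sample candidates, as scene px / top px:
- **Gilded round stub:** (397,181) / (242,237). This one fits the description.
- **White stubs:** (370,157), (412,143) and (450,214) / (255,271), (208,276) and (214,190).
- **Square block:** (420,226) / (244,189).
- **Finial:** (366,228) / (288,199).
- **Rosette:** (355,199) / (284,237).
- **Two stubs already in the wheel:** (198,255) and (212,298) / (424,194) and (416,157).

The load cup at the arrow is at scene (234,223) / top (394,216).

```bash
cat > h.py <<'E'
import numpy as np,cv2
from scipy.spatial.transform import Rotation as R
def rot(o): return R.from_euler('xyz',o,degrees=True).as_matrix()
def proj(f,P):
    c=(np.atleast_2d(P)-f["position"])@rot(f["orientation"])
    return np.c_[f["cx"]+f["fx"]*c[:,0]/-c[:,2], f["cy"]+f["fy"]*(-c[:,1])/-c[:,2]]
def unproj(f,uv,z):
    uv=np.atleast_2d(uv).astype(float)
    d=np.c_[(uv[:,0]-f["cx"])/f["fx"],-(uv[:,1]-f["cy"])/f["fy"],-np.ones(len(uv))]@rot(f["orientation"]).T
    p=np.asarray(f["position"]); return p+d*((z-p[2])/d[:,2])[:,None]
E
python3 - <<'E'
from workcell import env
import cv2,numpy as np,pickle
from h import *
fs={}
for n in("scene","top"):
    f=env.grab_frame(n);fs[n]=f
    for t in("sample","pocket"):
        for i,d in enumerate(env.trace(f,t)):
            m=d["mask"];ys,xs=np.nonzero(m)
            print(n,t,round(d["score"],2),xs.mean().round(1),ys.mean().round(1),xs.min(),xs.max(),ys.min(),ys.max(),len(xs),f["image"][m].mean(0).round())
            f[f"{t}{i}"]=m
pickle.dump(fs,open("fs.pkl","wb"))
a=fs["scene"]["image"][120:260,330:470];b=fs["top"]["image"][170:290,190:310]
w=fs["top"]["image"][120:265,320:480];w2=fs["scene"]["image"][190:330,120:330]
r=lambda i,h:cv2.resize(i,(int(i.shape[1]*h/i.shape[0]),h),interpolation=cv2.INTER_CUBIC)
cv2.imwrite("pics/c1.png",np.hstack([r(a,390),r(b,390)]))
cv2.imwrite("pics/c2.png",np.hstack([r(w,300),r(w2,300)]))
E
```

```text
scene sample 0.91 368.5 157.3 360 377 144 170 397 [109. 117. 119.]
scene sample 0.76 411.0 143.6 402 420 131 157 394 [107. 115. 118.]
scene sample 0.71 396.2 180.7 387 406 168 194 427 [ 52.  89. 109.]
scene sample 0.6 448.2 214.9 436 459 201 228 494 [108. 117. 120.]
scene pocket 0.85 248.7 271.4 183 315 211 333 12781 [79. 85. 90.]
top sample 0.76 256.4 272.3 248 265 264 281 258 [123. 131. 134.]
top sample 0.76 210.1 276.6 201 220 268 285 274 [119. 127. 130.]
top sample 0.67 243.1 237.0 234 252 227 246 278 [ 52.  94. 117.]
top sample 0.66 216.5 192.4 207 226 183 202 295 [111. 119. 121.]
top pocket 0.97 386.4 183.3 337 436 134 232 7726 [76. 80. 83.]
```

View pics/c1.png

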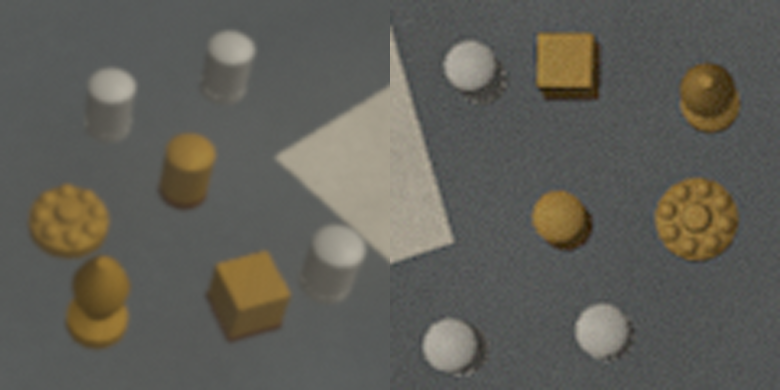

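View pics/c2.png

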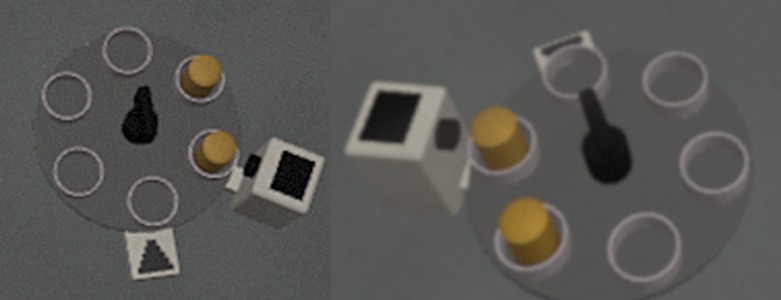

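The crops show the gilded cylinder alone, with a round flat top, at (397,181) in scene and (243,237) in top. The whites, block, finial and rosette are all clearly different. Next I'll fit the geometry.

```bash
cat > fit.py <<'E'
from h import *
from scipy.optimize import minimize
from scipy.ndimage import map_coordinates
a=np.linspace(0,2*np.pi,48,endpoint=False)
def ring(c,r,z): return np.c_[c[0]+r*np.cos(a),c[1]+r*np.sin(a),np.full(48,z)]
def wheel_score(p,frames,ks=(0,3,4,5)):
    s=0
    for f in frames:
        g=cv2.GaussianBlur(f["image"],(0,0),.7).astype(float)
        g=g.min(2)  # bright rim
        for k in ks:
            t=p[2]+np.pi+k*np.pi/3
            c=(p[0]+.095*np.cos(t),p[1]+.095*np.sin(t))
            for r,w in((.0285,1),(.022,-.5),(.035,-.5)):
                uv=proj(f,ring(c,r,.088)); s+=w*map_coordinates(g,[uv[:,1],uv[:,0]],order=1,mode='nearest').mean()
    return s/len(frames)
def fit_wheel(frames,p0,**k):
    best=None
    for dx in np.arange(-.012,.0121,.004):
        for dy in np.arange(-.012,.0121,.004):
            for dt in np.arange(-.2,.21,.05):
                p=np.array(p0)+[dx,dy,dt];v=wheel_score(p,frames,**k)
                if best is None or v>best[0]:best=(v,p)
    q=minimize(lambda p:-wheel_score(p,frames,**k),best[1],method="Nelder-Mead",options=dict(initial_simplex=best[1]+np.array([[0,0,0],[.003,0,0],[0,.003,0],[0,0,.03]])))
    return q.x,-q.fun
def cyl_mask(f,c,r=.02,z0=0.,h=.06):
    uv=proj(f,np.r_[ring(c,r,z0),ring(c,r,z0+h)]).astype(np.float32)
    m=np.zeros((1600,2560),np.uint8);hull=cv2.convexHull(((uv+.5)*4).astype(np.float32))
    cv2.fillConvexPoly(m,np.round(hull).astype(int),255);return cv2.resize(m,(640,400),interpolation=cv2.INTER_AREA)/255.
def fit_cyl(fm,c0,**k):
    def cost(c):return sum(np.abs(cyl_mask(f,c,**k)-m).sum()/m.sum() for f,m in fm)
    q=minimize(cost,c0,method="Nelder-Mead",options=dict(initial_simplex=np.array(c0)+np.array([[0,0],[.006,0],[0,.006]]),xatol=1e-4))
    return q.x,q.fun
E
python3 - <<'E'
import pickle
from fit import *
fs=pickle.load(open("fs.pkl","rb"))
for names in(("top",),("scene",),("top","scene")):
    F=[fs[n] for n in names]
    print(names,fit_wheel(F,[.578,-.05,0.]), fit_cyl([(f,f["sample2"].astype(float)) for f in F],[.37,.28] if 0 else [.3966,.31]))
p,_=fit_wheel([fs["top"],fs["scene"]],[.578,-.05,0.])
print(p,np.degrees(p[2]))
E
```

```text
('top',) (array([ 0.58224323, -0.05352104,  0.11297604]), np.float64(133.76704820071902)) (array([0.28125932, 0.12231987]), np.float64(1.7938496261814079))
('scene',) (array([ 0.58173142, -0.0503992 ,  0.11044324]), np.float64(103.95162102023102)) (array([0.45172453, 0.31678065]), np.float64(0.1350415576066492))
('top', 'scene') (array([ 0.58210134, -0.05216705,  0.11255661]), np.float64(105.25092389117138)) (array([0.4535324 , 0.31417501]), np.float64(0.24970332041296292))
[ 0.58210134 -0.05216705  0.11255661] 6.449018594985711
```

```bash
python3 - <<'E'
from workcell import env
import cv2,numpy as np,pickle
from fit import *
for P,y in(((.4535,.314,.2),6.45),((.4877,-.0628,.15),6.45),((.582,-.052,.117),6.45),((.582,-.052,.117),66.45)):
    for yy in (y,y-180): print(P,yy,np.round(env.inverse_kinematics(P,[-90,0,yy]) ,1) if env.inverse_kinematics(P,[-90,0,yy]) is not None else None)
env.goto([.4535,.314,.22],[-90,0,6.45])
s=env.read_state();print(s["clock"],s["position"],s["tool_rot"],s["joint_positions"])
f=env.grab_frame("wrist");cv2.imwrite("pics/w1.png",f["image"])
for i,d in enumerate(env.trace(f,"sample")):
    m=d["mask"];ys,xs=np.nonzero(m);print(round(d["score"],2),xs.mean(),ys.mean(),xs.min(),xs.max(),ys.min(),ys.max(),f["image"][m].mean(0).round());f[f"sample{i}"]=m
print(f["position"],f["orientation"],proj(f,[[.4535,.314,0],[.4535,.314,.06]]))
pickle.dump(f,open("w1.pkl","wb"))
E
```

```text
(0.4535, 0.314, 0.2) 6.45 [  51.5   15.9  -12.    -0.   -62.1 -135.1]
(0.4535, 0.314, 0.2) -173.55 [ 51.5  15.9 -12.    0.  -62.1  44.9]
(0.4877, -0.0628, 0.15) 6.45 [ 11.6  13.1 -23.9  -0.  -52.9 -95.2]
(0.4877, -0.0628, 0.15) -173.55 [ 11.6  13.1 -23.9   0.  -52.9  84.8]
(0.582, -0.052, 0.117) 6.45 [ 10.8  23.6 -13.6  -0.  -52.8 -94.3]
(0.582, -0.052, 0.117) -173.55 [ 10.8  23.6 -13.6   0.  -52.8  85.7]
(0.582, -0.052, 0.117) 66.45 [ 10.8  23.6 -13.6   0.  -52.8 -34.3]
(0.582, -0.052, 0.117) -113.55 [ 10.8  23.6 -13.6   0.  -52.8 145.7]
3.9917 [0.45380629 0.31352576 0.22000733] [-9.00016939e+01  4.83474071e-04  6.39658509e+00] [ 5.14811625e+01  1.50144975e+01 -1.02085988e+01  9.43574864e-04
 -6.47784446e+01 -1.35084979e+02]
0.98 318.56381486676014 175.87938288920057 300 337 153 198 [ 59. 160. 200.]
0.97 409.3363949483352 91.50114810562572 383 435 69 111 [192. 202. 206.]
0.96 362.29469548133596 266.75638506876226 346 377 253 304 [127. 135. 138.]
0.59 294.2550382209868 85.9819318971508 273 315 64 107 [213. 223. 227.]
[0.37835644 0.30481056 0.38186746] [-1.63069347e+01  4.07979508e-02  9.63150110e+01] [[317.21689929 167.4931998 ]
 [317.34200209 179.06713874]]
```

View pics/w1.png

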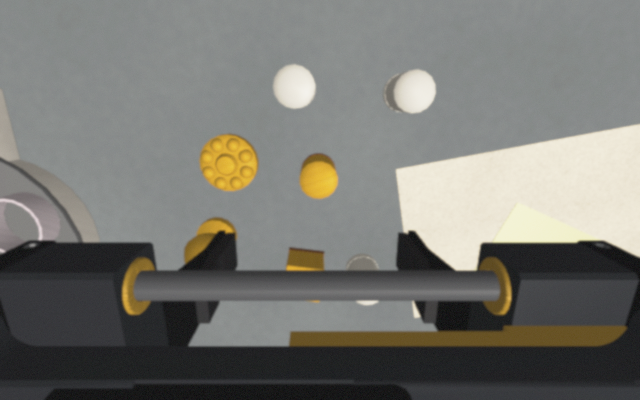

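The wrist view shows the gilded stub at (319,176), matching the projected estimate of (317,173). The fingers are left and right of it, with the white stubs well away.

```bash
python3 - <<'E'
from workcell import env
import cv2,numpy as np,pickle
from fit import *
fs=pickle.load(open("fs.pkl","rb"));f=pickle.load(open("w1.pkl","rb"))
c,v=fit_cyl([(f,f["sample0"].astype(float))],[.4535,.314]);print(c,v)
c2,v2=fit_cyl([(f,f["sample0"].astype(float)),(fs["scene"],fs["scene"]["sample2"].astype(float)),(fs["top"],fs["top"]["sample2"].astype(float))],[.4535,.314]);print(c2,v2)
c=(c+c2)/2
print(c)
R0=[-90,0,6.45]
env.gripper_to(.8)
env.move_straight([c[0],c[1],.08],R0,rate=.2)
env.move_straight([c[0],c[1],.031],R0,rate=.06,force_limit=8)
s=env.read_state();print(s["clock"],s["position"],s["force"])
env.gripper_to(0,grasp_force=12)
s=env.read_state();print(s["clock"],s["position"],s["force"],s["opening"]*87)
env.move_straight([c[0],c[1],.2],R0,rate=.15)
s=env.read_state();print(s["clock"],s["position"],s["force"],s["opening"]*87)
for n in("scene","wrist"):
    f=env.grab_frame(n);cv2.imwrite(f"pics/{n}2.png",f["image"])
E
```

```text
[0.45428839 0.31522746] 0.05323268157192751
[0.45403607 0.31490125] 0.3153379817231902
[0.45416223 0.31506435]
6.55 [0.45440318 0.31532115 0.03125085] [0.28399081 0.47598052 0.24257688]
7.1833 [0.45419127 0.315111   0.03108791] [ 0.19845716 -0.70607914  0.6716838 ] 39.948544056855035
8.4583 [0.45364269 0.31460894 0.19890136] [ 0.28693024  0.59507415 -1.5376989 ] 39.664616494284935
```

View pics/scene2.png

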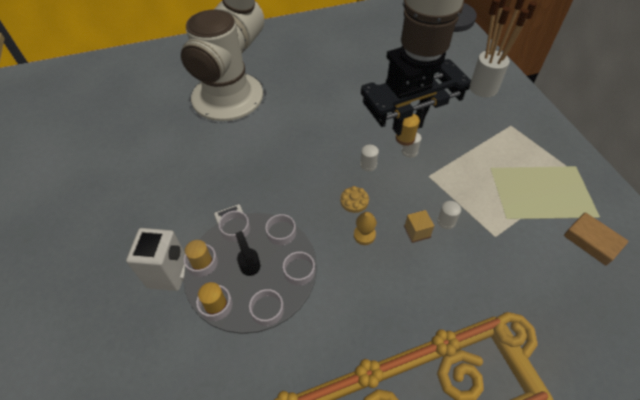

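View pics/wrist2.png

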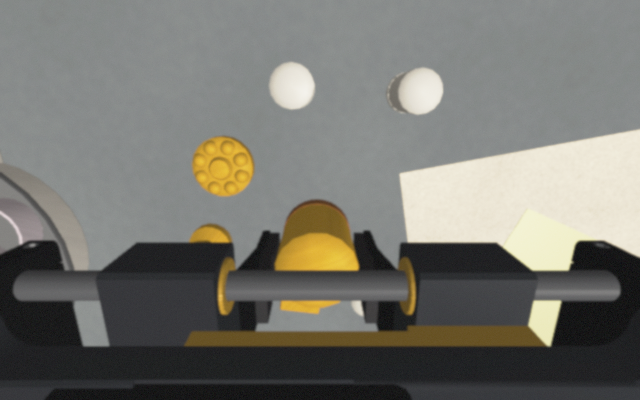

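The stub is held upright between the pads: scene (409,129), wrist (318,250). The opening is 39.7 mm. Next I'll look at the cup with the wrist camera.

```bash
python3 - <<'E'
from workcell import env
import cv2,numpy as np,pickle
from fit import *
env.goto([.56,-.06,.26],[-90,0,6.45])
env.dwell(.1)
s=env.read_state();print(s["clock"],s["position"],s["tool_rot"],s["opening"]*87)
f=env.grab_frame("wrist")
pickle.dump(f,open("w3.pkl","wb"))
im=f["image"].copy()
p=[.5821,-.0522,.1126]
for k in (0,1,5):
    t=p[2]+np.pi+k*np.pi/3
    cv2.polylines(im,[np.round(proj(f,ring((p[0]+.095*np.cos(t),p[1]+.095*np.sin(t)),.0285,.088))).astype(int)],True,(0,0,255))
cv2.imwrite("pics/w3.png",im)
E
```

```text
10.125 [ 0.56003683 -0.05890551  0.25972375] [-8.99921415e+01  2.43228601e-02  6.54388537e+00] 39.13549297565581
```

View pics/w3.png

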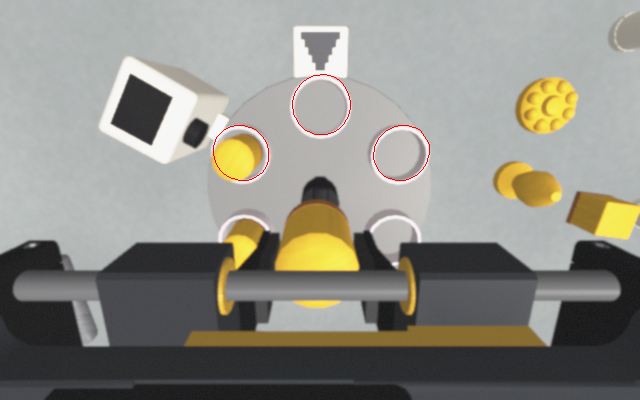

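```bash
python3 - <<'E'
import pickle
from fit import *
f=pickle.load(open("w3.pkl","rb"))
p,v=fit_wheel([f],[.5821,-.0522,.1126],ks=(0,1,5));print(p,v,wheel_score([.5821,-.0522,.1126],[f],ks=(0,1,5)))
fs=pickle.load(open("fs.pkl","rb"))
print("load cup",p[:2]-.095*np.array([np.cos(p[2]),np.sin(p[2])]))
E
```

```text
[ 0.58467874 -0.05313977  0.10947968] 182.08702967068814 112.76021071470939
load cup [ 0.4902475  -0.06351957]
```

```bash
python3 - <<'E'
from workcell import env
import cv2,numpy as np,pickle
from fit import *
c=[.4893,-.0633];R0=[-90,0,6.33]
def st(t):
    s=env.read_state();print(t,round(s["clock"],2),s["position"].round(4),s["force"].round(2),round(s["opening"]*87,1))
env.move_straight([*c,.20],R0,rate=.15); st("over")
env.move_straight([*c,.125],R0,rate=.12); st("near")
f=env.grab_frame("scene");cv2.imwrite("pics/s4.png",f["image"][160:360,100:420].repeat(2,0).repeat(2,1))
f=env.grab_frame("wrist");cv2.imwrite("pics/w4.png",f["image"])
E
```

```text
over 10.94 [ 0.4905 -0.0631  0.2009] [ 0.14  0.96 -0.65] 39.5
near 11.72 [ 0.4902 -0.0633  0.1257] [-0.14 -0.07 -0.62] 39.2
```

View pics/s4.png

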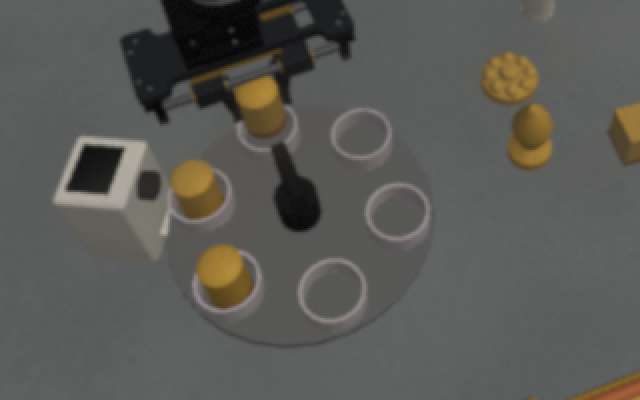

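View pics/w4.png

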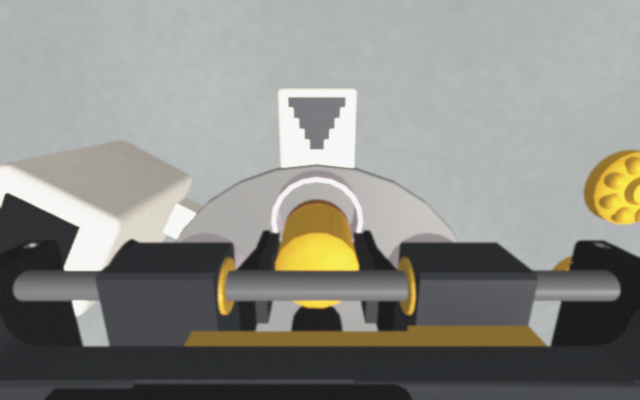

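The stub is above the cup ring: scene crop (262,110), wrist stub foot (318,203) against ring centre about (318,215). It's laterally centred, so I'll lower it.

```bash
python3 - <<'E'
from workcell import env
import cv2,numpy as np,pickle
from fit import *
c=[.4893,-.0633];R0=[-90,0,6.33]
def st(t):
    s=env.read_state();print(t,round(s["clock"],2),s["position"].round(4),s["force"].round(2),round(s["opening"]*87,1))
h=env.move_straight([*c,.094],R0,rate=.03,force_limit=3); st(h)
env.dwell(.15); st("settled")
f=env.grab_frame("scene");cv2.imwrite("pics/s5.png",f["image"][160:360,100:420].repeat(2,0).repeat(2,1))
E
```

```text
True 12.75 [ 0.489  -0.0634  0.095 ] [-0.24  0.44  3.63] 39.3
settled 12.9 [ 0.489  -0.0634  0.095 ] [-0.51  0.62  4.75] 39.4
```

View pics/s5.png

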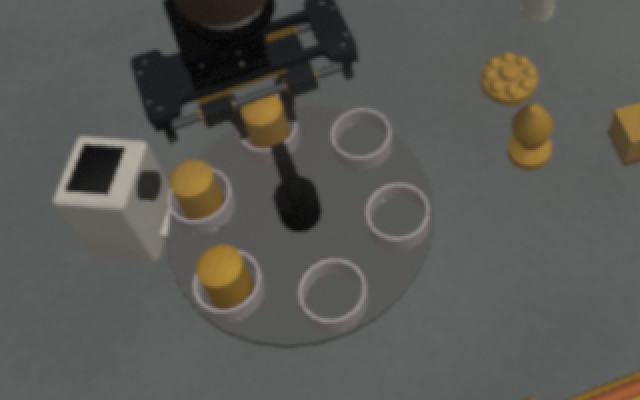

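Contact came at TCP z = 0.095, the height expected for the stub's foot on the cup floor (64 + 31 mm). The picture shows the stub inside the ring, so I'll release and go straight up.

```bash
python3 - <<'E'
from workcell import env
import cv2,numpy as np,pickle
from fit import *
c=[.489,-.0634];R0=[-90,0,6.33]
def st(t):
    s=env.read_state();print(t,round(s["clock"],2),s["position"].round(4),s["force"].round(2),round(s["opening"]*87,1))
env.gripper_to(.7); env.dwell(.25); st("open")
env.move_straight([*c,.21],R0,rate=.12); st("up")
env.move_straight([.57,-.0545,.25],R0,rate=.15); st("view")
fs={}
for n in("scene","top","wrist"):
    f=env.grab_frame(n);fs[n]=f
    for i,d in enumerate(env.trace(f,"sample")):
        m=d["mask"];ys,xs=np.nonzero(m);print(n,round(d["score"],2),xs.mean().round(1),ys.mean().round(1));f[f"sample{i}"]=m
pickle.dump(fs,open("fs6.pkl","wb"))
cv2.imwrite("pics/s6.png",np.vstack([fs["scene"]["image"][180:340,120:420].repeat(2,0).repeat(2,1)]));cv2.imwrite("pics/w6.png",fs["wrist"]["image"])
E
```

```text
open 13.9 [ 0.4881 -0.0634  0.0942] [ 0.84 -0.03  0.02] 60.8
up 15.02 [ 0.4884 -0.0634  0.2092] [-0.9   0.74 -0.54] 61.0
view 15.78 [ 0.5691 -0.0545  0.249 ] [ 0.1  -1.07  0.35] 61.1
scene 0.95 368.4 157.1
scene 0.87 448.0 214.4
scene 0.84 231.7 219.7
scene 0.82 410.7 143.6
top 0.64 216.2 191.9
top 0.62 397.1 215.2
top 0.56 256.3 272.1
top 0.49 210.7 276.5
wrist 0.71 628.5 21.2
wrist 0.67 316.5 96.6
```

View pics/s6.png

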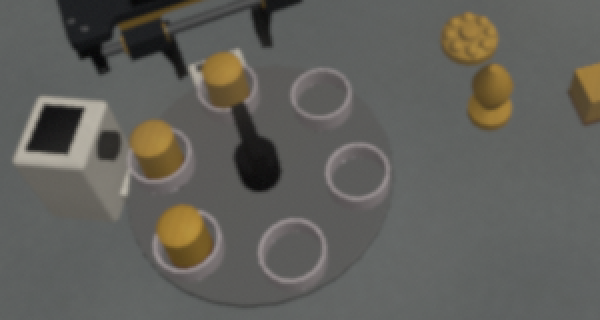

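View pics/w6.png

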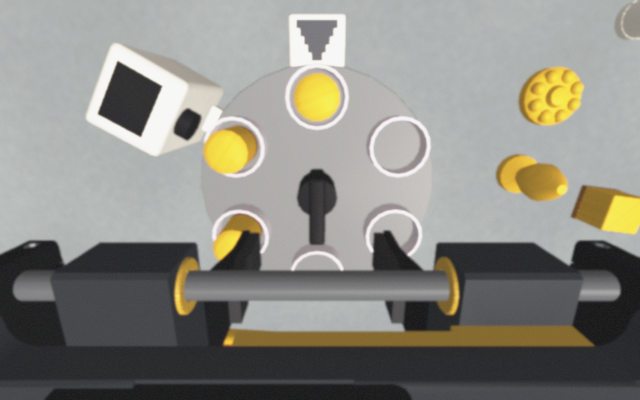

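The released stub stands upright and centred in the arrow cup: wrist (317,97) against ring centre (318,98). The handle bar is visible at (317,175)–(318,243), lined up with the cup. I'll refit the wheel, check the stub, then grip the handle.

```bash
python3 - <<'E'
from workcell import env
import cv2,numpy as np,pickle
from fit import *
fs=pickle.load(open("fs6.pkl","rb"))
w=fs["wrist"]
p,v=fit_wheel([w],[.584,-.0528,.1105],ks=(0,1,5));print("wrist",p)
p2,v=fit_wheel([fs["top"],fs["scene"]],[.584,-.0528,.1105],ks=(3,4,5));print("fixed",p2)
c,e=fit_cyl([(w,w["sample1"].astype(float))],[.489,-.0634],z0=.064);print("stub",c,e, "cup",p[:2]-.095*np.array([np.cos(p[2]),np.sin(p[2])]))
# handle bar top outline on wrist
im=w["image"].copy()
q=(p*2+p2)/3; print("used",q)
ct,sn=np.cos(q[2]),np.sin(q[2])
B=[[q[0]+a*ct-b*sn,q[1]+a*sn+b*ct,.151] for a,b in((-.03,-.007),(.03,-.007),(.03,.007),(-.03,.007))]
cv2.polylines(im,[np.round(proj(w,B)).astype(int)],True,(0,0,255))
cv2.imwrite("pics/w7.png",cv2.resize(im[60:260,180:460],None,fx=2.7,fy=2.7))
np.save("q.npy",q)
E
```

```text
wrist [ 0.58463878 -0.05304454  0.11242304]
fixed [ 0.58158095 -0.05046266  0.10921865]
stub [ 0.49029676 -0.06372258] 0.0685078634445723 cup [ 0.49023849 -0.06370224]
used [ 0.5836195  -0.05218391  0.11135491]
```

View pics/w7.png

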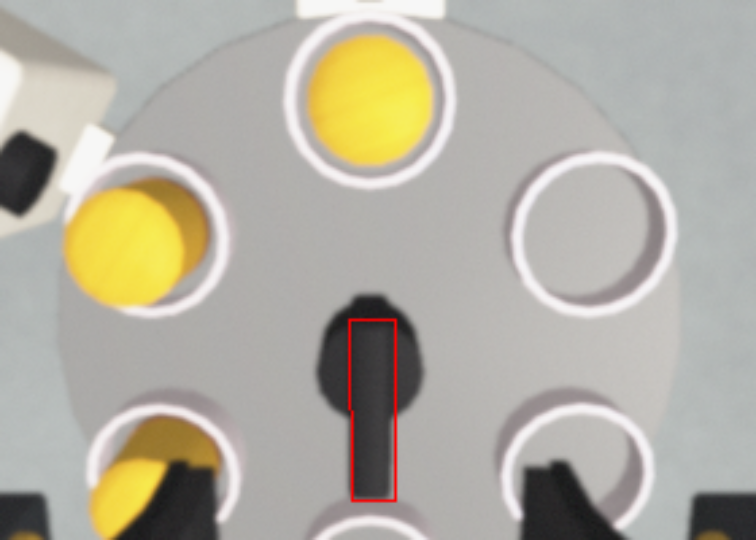

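The projected bar outline (red) sits on the bar to within about 1 mm, and the stub is centred in its cup. Next I'll grip the handle and turn it.

```bash
python3 - <<'E'
from workcell import env
import cv2,numpy as np
c=[.583,-.0525];R0=[-90,0,6.4]
def st(t):
    s=env.read_state();print(t,round(s["clock"],2),s["position"].round(4),s["tool_rot"].round(2),s["force"].round(2),s["wrist_torque"].round(2),round(s["opening"]*87,1),s["joint_positions"].round(2)[5]);return s
env.move_straight([*c,.20],R0,rate=.12)
h=env.move_straight([*c,.118],R0,rate=.08,force_limit=6); st(h)
f=env.grab_frame("scene");cv2.imwrite("pics/s8.png",f["image"][120:340,120:420].repeat(2,0).repeat(2,1))
if not h:
    env.gripper_to(0,grasp_force=30); st("grip")
E
```

```text
False 17.83 [ 0.5835 -0.0525  0.1186] [-9.001e+01 -7.000e-02  6.410e+00] [ 0.81  0.15 -0.37] [-0.03  0.05  0.01] 60.8 -94.3
grip 18.73 [ 0.583  -0.0528  0.118 ] [-90.02   0.     6.4 ] [ 1.16 -2.31 -0.6 ] [-0.52 -0.14  0.01] 13.8 -94.29
```

View pics/s8.png

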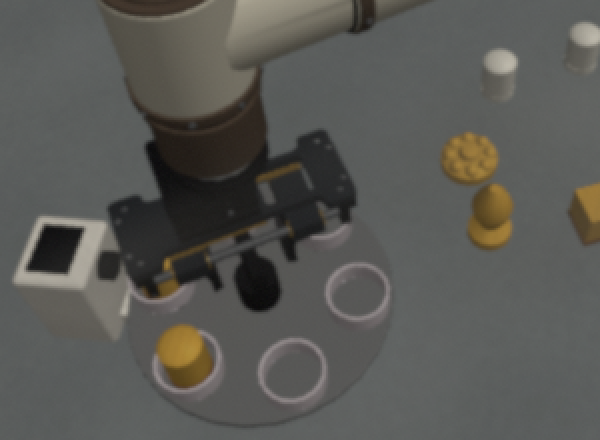

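The fingers straddle the handle at crop (255,270), and the grip reads 13.8 mm, which matches the 14 mm bar. I'll turn it in small joint-6 steps.

```bash
python3 - <<'E'
from workcell import env
import cv2,numpy as np
s=env.read_state();j=np.array(s["joint_positions"],float);j0=j.copy()
for a in range(6,61,6):
    j=j0.copy();j[5]+=a; env.set_joints(j)
    s=env.read_state();print(a,round(s["clock"],2),s["position"].round(4),s["tool_rot"].round(1)[2],s["force"].round(1),s["wrist_torque"].round(2),round(s["opening"]*87,1))
    if np.abs(s["force"]).max()>25: print("STOP");break
f=env.grab_frame("scene");cv2.imwrite("pics/s9.png",f["image"][120:340,120:420].repeat(2,0).repeat(2,1))
f=env.grab_frame("top");cv2.imwrite("pics/t9.png",f["image"][110:260,300:500].repeat(3,0).repeat(3,1))
E
```

```text
6 18.98 [ 0.5831 -0.0528  0.118 ] 12.2 [ 0.8 -0.6 -1.5] [-0.13 -0.2  -0.15] 13.5
12 19.23 [ 0.5831 -0.0528  0.118 ] 18.2 [-0.3 -1.4 -1.2] [-0.27 -0.18 -0.27] 13.9
18 19.48 [ 0.5829 -0.0529  0.118 ] 24.2 [ 0.4 -1.  -0.2] [-0.4  -0.1  -0.27] 14.0
24 19.73 [ 0.5829 -0.053   0.118 ] 30.2 [ 0.  -1.4  0.6] [-0.49 -0.09 -0.21] 14.2
30 19.98 [ 0.5831 -0.0529  0.118 ] 36.2 [ 1.4 -2.6 -0.6] [-0.47 -0.19  0.02] 13.7
36 20.23 [ 0.5832 -0.0529  0.118 ] 42.2 [ 0.9 -2.4 -0.7] [-0.53 -0.3   0.13] 13.7
42 20.48 [ 0.5833 -0.0528  0.118 ] 48.2 [ 1.8 -2.3 -2.1] [-0.56 -0.36  0.23] 13.6
48 20.73 [ 0.5833 -0.0528  0.118 ] 54.2 [ 3.  -2.  -1.8] [-0.52 -0.49  0.29] 14.0
54 20.98 [ 0.5833 -0.0528  0.118 ] 60.1 [ 2.6 -1.7 -3.5] [-0.49 -0.6   0.18] 13.7
60 21.23 [ 0.5833 -0.0528  0.118 ] 66.1 [ 2.1 -2.7 -2.1] [-0.58 -0.65 -0.  ] 14.0
```

View pics/s9.png

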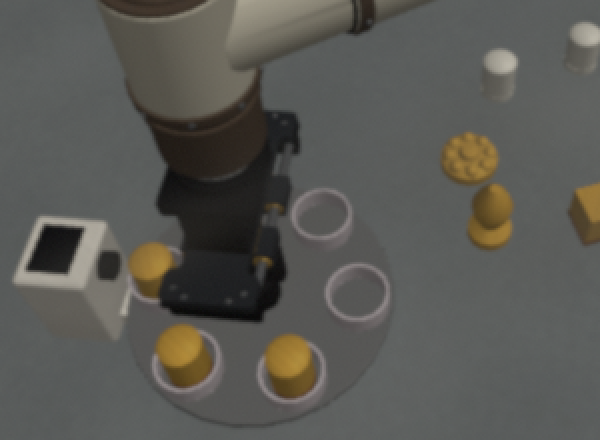

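View pics/t9.png

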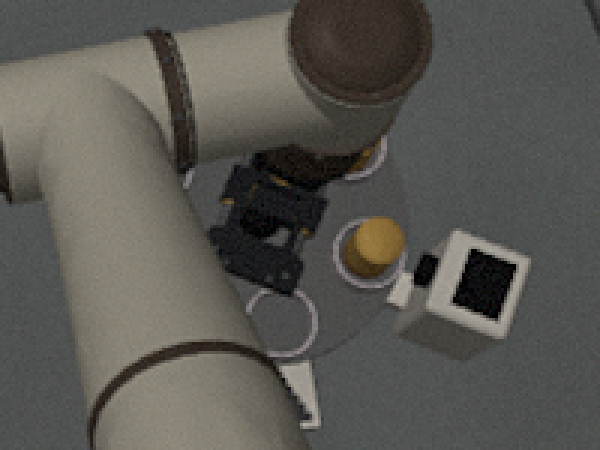

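The wheel has turned one click: the loaded stub is before the reader, at scene crop (153,270) and top crop (375,245). The turning torque is about 0, so the wheel is in the detent. I'll release, go straight up, and move clear.

```bash
python3 - <<'E'
from workcell import env
import cv2,numpy as np,pickle
from fit import *
s=env.read_state();c=s["position"][:2]
env.gripper_to(.6);env.dwell(.2)
env.move_straight([c[0],c[1],.25],rate=.12)
env.goto([.40,.12,.30],[-90,0,36]) 
env.dwell(.5)
fs={}
for n in("scene","top"):
    f=env.grab_frame(n);fs[n]=f
    for i,d in enumerate(env.trace(f,"sample")):
        m=d["mask"];ys,xs=np.nonzero(m);print(n,round(d["score"],2),xs.mean().round(1),ys.mean().round(1));f[f"sample{i}"]=m
s=env.read_state();print(s["clock"],s["position"],s["force"].round(2))
pickle.dump(fs,open("fs10.pkl","wb"))
cv2.imwrite("pics/s10.png",fs["scene"]["image"][120:340,120:420].repeat(2,0).repeat(2,1))
cv2.imwrite("pics/t10.png",fs["top"]["image"][110:260,300:500].repeat(3,0).repeat(3,1))
E
```

```text
scene 0.92 448.3 214.3
scene 0.91 368.4 157.5
scene 0.8 410.5 143.5
scene 0.77 196.5 254.6
top 0.79 424.4 192.0
top 0.66 216.6 192.3
25.4 [0.40003369 0.11998328 0.30002128] [ 0.81  0.27 -0.25]
```

View pics/s10.png

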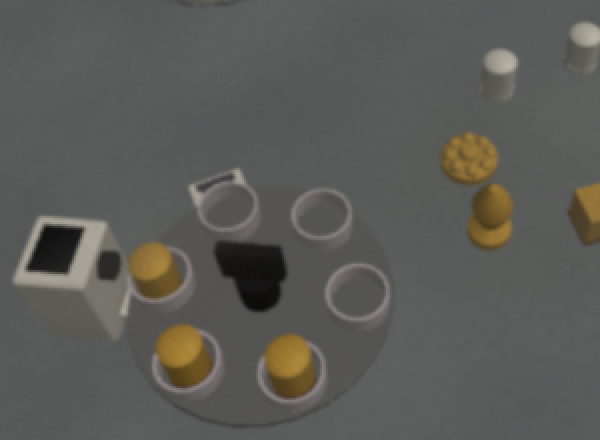

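View pics/t10.png

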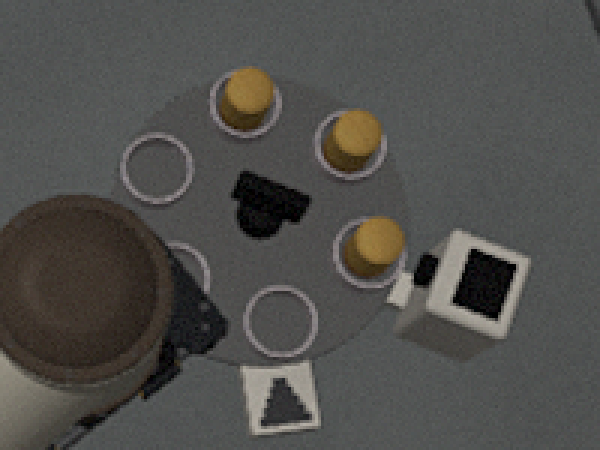

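```bash
python3 - <<'E'
from workcell import env
import pickle
from fit import *
fs=pickle.load(open("fs10.pkl","rb"));s=fs["scene"]
p,v=fit_wheel([s],[.582,-.051,1.158],ks=(3,4,5));print(p,"turned",p[2]-.1100)
c,e=fit_cyl([(s,s["sample3"].astype(float))],p[:2]-.095*np.array([np.cos(p[2]),np.sin(p[2])]),z0=.064)
print("stub",c,"cup",p[:2]-.095*np.array([np.cos(p[2]),np.sin(p[2])]))
if abs(p[2]-.11-1.047)<.08:
    env.close_job();print("closed",env.read_state()["clock"])
E
```

```text
[ 0.58169861 -0.05038753  1.15191667] turned 1.0419166726858187
stub [ 0.54421258 -0.14026857] cup [ 0.54305857 -0.13717433]
the job is handed in; nothing more can be done
the job is handed in; nothing more can be done
```

The stub is in its cup, in front of the reader, and I've handed the job in. The job reports no verdict, so the results below are my own measurements.

- **Placing:** I gripped the gilded stub from the bench and lowered it upright into the cup at the arrow. The floor contact came at the expected height. I then let go with the wheel still at its first rest.
- **Turning:** I gripped the central handle and turned it 60° anticlockwise. The turning torque fell to about zero at the end, so the wheel was at rest in its detent. I then let go and moved the arm clear.

**Last checks:**
- The fitted wheel turn was 1.04 rad against a target of 1.047.
- The stub measured about 3 mm from its cup's centre, against the 15 mm allowed. That figure is within the error of the camera fit.
- All three stubs look upright in the final scene and top views, and the arm touches nothing.
- The last clock reading before hand-in was 25.4 s of the 51 s allowed.

The wrist camera and the fixed cameras disagreed by about 3 mm on the wheel's position. No check failed.

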